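# Raise the track barrier and feed the tin

## Task

With the fingertips only, push the red-and-white counterweighted barrier arm up past its balance point so that it stays raised by itself. Then push the round grey tin along the track, through the open gate, fully home against the yellow end stop. Pick nothing up: the tin stays standing on the track all the way, and the other things on the bench are left where they are.

Things in the scene. Friction and masses are not known exactly. Their poses are not given: they have to be found in the camera images.
- gate: fixed grey feed track, plate 8 mm thick, gate x -140 to +125 mm, 120 mm wide. Origin: on the bench (z = 0), on the lane's centre line below the barrier bar. +x runs along the lane away from the robot, +y left, towards the bar's free end. Steel rails 76 mm apart inside, tops 22 mm above the bench; the lane is open at its near end
- barrier (a joint): angle of the barrier bar about its hinge: 0 = lowered, bar level and pointing to the gate's +y; 1.5 = raised upright on its stop. Balance point about 0.75 (0.70 to 0.80): below it the bar falls back, above it the bar rises on by itself, damped (about 1 s), and stays. To start it takes about 1.5 N upwards near the free end or 4.5 N on the counterweight towards gate -y
- bar_hinge (a point): hinge of the barrier bar, at gate (0, -140, 60) mm, its axis along the gate's x. Its blue bracket is 50 mm wide in x over the pin ends, 34 mm in y and 83 mm high
- bar_lift (a point): point on the axis of the red-and-white bar, 250 mm from the hinge, a place to push up from below; moves with the bar. Lowered: gate (0, +110, 60) mm. The bar is a round rod 16 mm in diameter, 280 mm from hinge to free end (rubber end cap 19 mm in diameter). To the left, beyond the free end and the bench's edge, stands a dark, higher side bench
- bar_weight (a point): centre of the dark steel counterweight, an upright cylinder 52 mm in diameter and 36 mm high on its stem, 91 mm above the hinge when the bar is lowered (151 mm above the bench); it moves with the bar, towards the gate's -y and down as the bar rises
- bar_rest (a point): top middle of the blue forked rest in which the lowered bar lies: gate (0, +75, 68) mm; the rest is 29 mm in x, 14 mm in y. The cross foot under it (70 mm in x, 8 mm thick) ends at gate y = +95 mm: the bar's last 45 mm reach out over bare bench
- tin_home (a point): where the centre of the tin's underside is when the tin touches the end stop: on the track plate (8 mm above the bench), gate (73.5, 0) mm. The yellow end stop stands across the lane, its face at gate x = +105 mm, its top 42 mm above the bench
- tin: loose round grey tin, 63 mm in diameter, 60 mm high, 0.18 kg, standing on the track on the robot's side of the bar, between the rails. Origin: centre of its underside. Its top (68 mm above the bench) is too high to pass under the lowered bar
- vee_black: bystander: black steel vee block, 50 x 60 x 34 mm, origin at the centre of its underside
- coil: bystander: bobbin of copper wire, 44 mm in diameter, 30 mm high, origin at the centre of its underside
- relay: bystander: black relay, 30 x 30 x 45 mm, origin at the centre of its underside
Mind the look-alikes: they are no part of the job. What is shaped like the tin but orange or purple is not meant.

How it is judged:
On the way, in this order (a step that is already met when the one before it is completed fails the run):
1. the barrier is raised past its balance point and stays up, the tin still in front of it (value of joint barrier above 1.3 rad and x of tin in the frame of gate below 0 m), for 0.3 s.
2. the tin stands home against the end stop (x of tin in the frame of gate above 0.0635 m), for 0.2 s.
At the end, for the whole second after the job is handed in: the barrier stands raised on its own (joint above 1.3), and the tin stands upright at rest on the track between the rails, within 10 mm of touching the end stop (value of joint barrier above 1.3 rad and x of tin in the frame of gate between 0.0635 and 0.0835 m and y of tin in the frame of gate between -0.015 and 0.015 m and angle between tin's own z axis and vertical below 0.08 rad and height (world z) of tin below 0.014 m and linear speed of tin below 0.01 m/s).
It fails at once if the tin is lifted off the track (more than 10 mm) (height (world z) of tin above 0.018 m).
It fails at once if the tin is tipped (more than 0.3 rad) (angle between tin's own z axis and vertical above 0.3 rad).
It fails at once if the tin passes the barrier while the bar is not raised (x of tin in the frame of gate above 0 m and value of joint barrier below 1 rad).
It fails at once if a bystander is moved more than 20 mm (distance of any of vee_black, coil, relay from where it was at the start of the episode above 0.02 m).
It also fails if it takes over 48 s, if anything falls off the work surface, if the arm or the gripper's body presses on something with over 40 N, if the wrist force passes 120 N, or if a joint passes its speed limit or range.

## Robot

A 7-joint arm with a two-finger parallel gripper is mounted at the origin on the work surface; the furniture and walls round the work are solid. World frame = base frame: x ahead of the robot, y to its left, z up, the work surface at z = 0. Lengths are in m, angles in rad, forces in N, time in s.
With the tool pointing down it reaches from about 0.4 to 0.9 m from the base axis. Payload 5.6 kg.
Tool frame: the origin (TCP) lies midway between the tips of the shut fingers; the grasp point (between the pads) lies 19 mm behind it (grip_point_offset is the distance from the TCP to the grasp point, in m); z points along the fingers, y is the line along which they close (so a half turn about z gives the same grasp; the last joint's range is limited). The gripper opens to 92 mm and grips with 3 to 60 N. Pads are 20 mm wide; open, the fingers measure 128 mm over their backs; the gripper's body (75 mm by 189 mm) begins 69 mm behind the grasp point.
Start: joints at [-1.291, 0.468, -0.012, 1.603, 0.006, 1.071, -0.056], TCP at [0.206, 0.616, 0.215] pointing down, gripper open.
Joint ranges: [-2.53, 2.53], [-0.31, 2.02], [-1.57, 1.55], [0.28, 2.44], [-1.29, 4.43], [0.15, 1.84], [-2.92, 2.92]. Speed limits (rad/s): [2.57, 2.57, 3.14, 3.14, 3.14, 3.14, 3.14].

## Interface

Orientations are given as a unit quaternion [w, x, y, z].
In Python, from cell import sense, snapshot, close_job, grip_point_offset gives the robot as it stands.
- The arm moves only by the shell command python3 -m jog 'ROWS' [OPENING] [FORCE]. ROWS is JSON, a list of rows, each an object with "translation": the shift along the world's x, y, z in units of 60 mm (1.0 is 60 mm), a list of three; "turn": the turn, a rotation vector about the world's x, y, z in units of 6 degrees (1.0 is 6 degrees), a list of three. A call has 1 to 12 rows; each row shifts and turns the commanded pose from where the row before left it; what a row does not reach is not made up. A row lasts 1/8 s, in which the tool goes at most 62.5 mm and 10.7 degrees, less where a joint would pass 70% of its speed; a pose out of reach is approached as far as the arm can. A call is refused whole if a number of a shift passes 1 or a number of a turn 1, either way. A call with a gripper value outside its range is refused whole. OPENING is the finger opening in mm, from 0 to 91.9, set as the call begins (- or left out, the last holds). The fingers move at their own pace and stop on an object; FORCE is the grip in N (left out, the last holds). Time passes only in rows, so rows that do not move let the fingers close. It gives the time, the measured TCP pose, the force, the opening and the grip force at its end, in the units of the state.
- sense(): the state, without advancing time (a new reading comes with each control period).
- snapshot(name): name is "side" or "top" or "wrist"; returns a dict with "color" (384x512x3 uint8, blue, green, red), "camera_matrix" (3x3 intrinsics, pixels), "world_to_cam" (4x4, takes a point from world to camera coordinates). Camera axes: x right, y down, z forward; pixel columns grow to the right and rows downward; lengths in m; the calibration is good to about 2 mm. A picture is of the moment at which its call begins. There is no depth.
- close_job(): hands the job in; it is judged then, once.
The state is a dict: "t": time; "joint_pos": joint angles; "joint_velocities": joint speeds; "joint_efforts": joint torques, N m; "eef_pos": TCP position; "tcp_rot": TCP orientation; "force": force on the tool from outside, world axes, zero at the start; "wrist_torque": the same for the moment, N m; "grip_width": opening from 0.0 (shut) to 1.0 (fully open); "gripper_force": force on a finger pad.
Only numpy, scipy, OpenCV 4.12 (cv2) and the standard library are available. Lean on these libraries where they do the work, as an engineer would, in place of code of your own. Each camera call takes 0.05 s, during which the arm holds its last target. There are 200 camera calls.

## Working session

There is one attempt and no reset: what is moved stays moved. The work goes in short steps, Python scripts to look and compute and a shell command to move; the robot and the scene stay as the last step left them, time stands still between calls to the robot, and variables do not carry over. Pictures are saved under pics/ and viewed, at most 10 in all, crops included, and the job is handed in when it is done.

```bash
mkdir -p pics; cat > h.py <<'E'
import numpy as np,cv2
from cell import sense,snapshot
def ray(s,u,v,z):
    K=np.array(s["camera_matrix"]);T=np.array(s["world_to_cam"]);R=T[:3,:3];c=-R.T@T[:3,3]
    d=R.T@np.linalg.inv(K)@np.array([u,v,1.]);return c+d*(z-c[2])/d[2]
def proj(s,p):
    K=np.array(s["camera_matrix"]);T=np.array(s["world_to_cam"]);q=K@(T[:3,:3]@np.array(p)+T[:3,3]);return q[:2]/q[2]
E
python3 - <<'E'
from h import *
import pickle
for n in("top","side"):
    s=snapshot(n);pickle.dump(s,open(n+".pkl","wb"));cv2.imwrite(f"pics/{n}0.png",cv2.resize(s["color"],(800,600),interpolation=cv2.INTER_CUBIC))
    T=np.array(s["world_to_cam"]);print(n,-T[:3,:3].T@T[:3,3])
x=sense();print(x["t"],x["eef_pos"],x["tcp_rot"],x["force"],x["grip_width"])
E
```

```text
top [ 0.24781897 -0.17800642  1.34319194]
side [0.71463388 0.3642626  0.84081679]
0.1 [0.2061081  0.61592749 0.21373708] [-6.16386428e-05  1.60730852e-01  9.86997967e-01 -7.76185103e-04] [-0.11363621 -0.22127868 -0.6491339 ] 0.9983495514786396
```

View pics/top0.png

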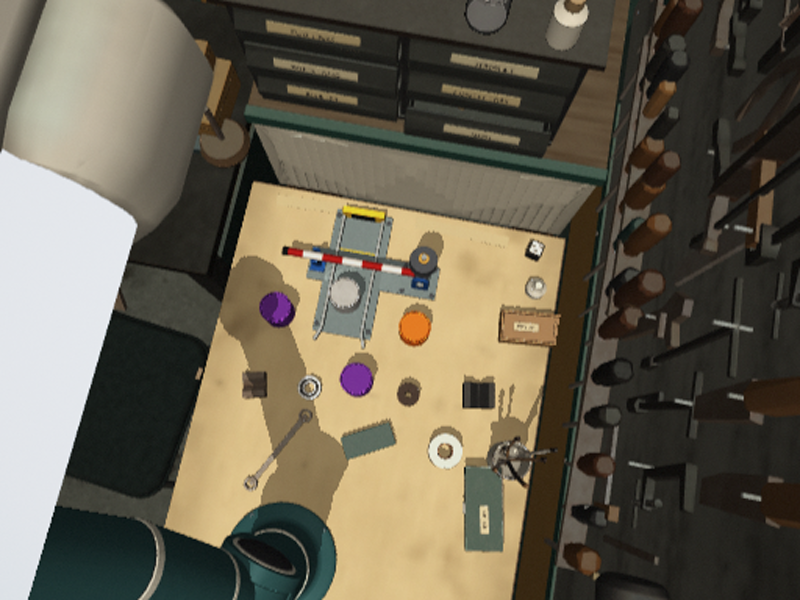

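View pics/side0.png

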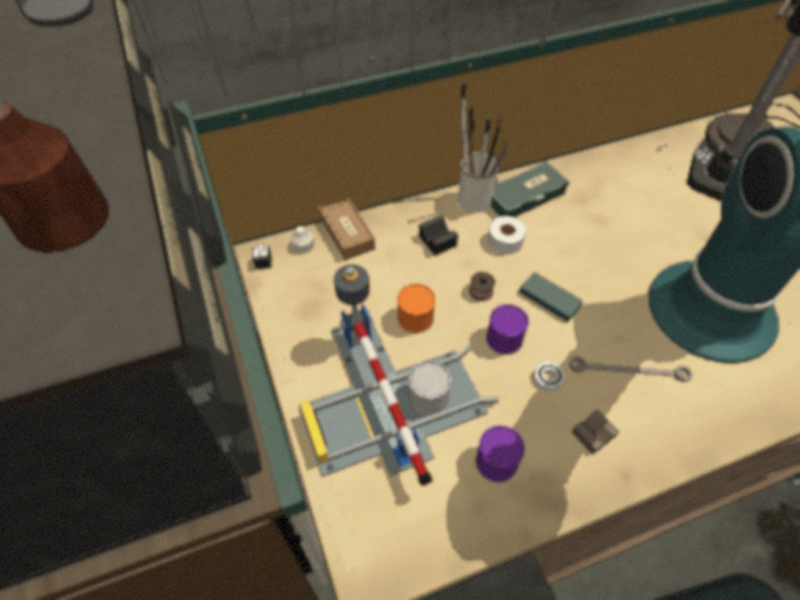

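The top view shows the bar from (287,251) to its hinge near (420,275), the counterweight at (424,260), the grey tin at (345,290) and the yellow stop at (365,213). The side view agrees with this, and the orange and purple tins stand close by the gate.

```bash
cat > meas.py <<'E'
from h import *
import pickle
from scipy.spatial.transform import Rotation as Ro
t=pickle.load(open("top.pkl","rb"));s=pickle.load(open("side.pkl","rb"))
k=512/800
def blobs(im,lo,hi,amin=30):
    m=cv2.inRange(cv2.cvtColor(im,cv2.COLOR_BGR2HSV),lo,hi);n,l,st,c=cv2.connectedComponentsWithStats(m)
    return [(c[i],st[i,4],(l==i)) for i in range(1,n) if st[i,4]>=amin]
def show(n,sn,lo,hi,z,am=30):
    for c,a,_ in blobs(sn["color"],lo,hi,am):
        p=ray(sn,*c,z)
        if .2<p[0]<.95 and abs(p[1])<.5: print(n,np.round(c/k),a,np.round(p,4))
for nm,sn in(("top",t),("side",s)):
    print(nm)
    show("yellow",sn,(22,130,110),(34,255,255),.042)
    show("red",sn,(0,150,60),(6,255,255),.06,8)
    show("red2",sn,(174,150,60),(180,255,255),.06,8)
    show("purple",sn,(130,80,40),(160,255,255),.06)
    show("orange",sn,(7,200,150),(16,255,255),.06)
    show("tin",sn,(0,0,130),(180,28,255),.068,80)
for nm,sn,p,z in(("cap",t,(287,251),.06),("cap",s,(425,479),.06),("weighttop",t,(424,259),.169),("weighttop",s,(351,279),.169),("coil",t,(409,392),.015)):
    print(nm,ray(sn,p[0]*k,p[1]*k,z).round(4))
E
python3 meas.py
```

```text
top
yellow [363. 211.] 124 [ 0.7015 -0.0204  0.042 ]
red [295. 252.] 42 [0.5852 0.0947 0.06  ]
red [332. 258.] 55 [0.5864 0.0182 0.06  ]
red [371. 265.] 53 [ 0.5879 -0.0616  0.06  ]
red [407. 271.] 35 [ 0.5886 -0.1338  0.06  ]
purple [276. 309.] 378 [0.4642 0.1034 0.06  ]
purple [356. 379.] 353 [ 0.3602 -0.0781  0.06  ]
orange [414. 327.] 309 [ 0.4807 -0.1687  0.06  ]
tin [337. 232.] 107 [0.6386 0.0193 0.068 ]
tin [365. 236.] 522 [ 0.642  -0.0381  0.068 ]
tin [358. 296.] 1605 [ 0.5188 -0.0488  0.068 ]
tin [445. 451.] 250 [ 0.2603 -0.2694  0.068 ]
side
yellow [313. 429.] 243 [ 0.7002 -0.0179  0.042 ]
red [359. 329.] 42 [ 0.5866 -0.1441  0.06  ]
red [377. 369.] 59 [ 0.5853 -0.067   0.06  ]
red [397. 415.] 76 [0.5837 0.0134 0.06  ]
red [419. 465.] 73 [0.583  0.0922 0.06  ]
purple [506. 328.] 594 [ 0.372  -0.0627  0.06  ]
purple [499. 453.] 792 [0.4745 0.1162 0.06  ]
tin [507. 229.] 122 [ 0.2787 -0.2451  0.068 ]
tin [431. 391.] 1834 [ 5.267e-01 -5.000e-04  6.800e-02]
tin [363. 366.] 207 [ 0.6035 -0.0749  0.068 ]
tin [544. 374.] 117 [0.3606 0.0334 0.068 ]
tin [335. 397.] 141 [ 0.6573 -0.0413  0.068 ]
tin [382. 410.] 245 [0.6026 0.0028 0.068 ]
tin [343. 428.] 807 [0.6616 0.0081 0.068 ]
tin [355. 457.] 198 [0.6601 0.0537 0.068 ]
cap [0.5834 0.1097 0.06  ]
cap [0.5826 0.1134 0.06  ]
weighttop [ 0.5885 -0.1638  0.169 ]
weighttop [ 0.588  -0.1588  0.169 ]
coil [ 0.3587 -0.1832  0.015 ]
```

```bash
python3 -m jog '[{"translation":[0,0,0.9],"turn":[0,0,0]},{"translation":[0,0,0.9],"turn":[0,0,0]},{"translation":[0.28,-0.9,0],"turn":[0,0,0.32]},{"translation":[0.28,-0.9,0],"turn":[0,0,0.32]},{"translation":[0.28,-0.9,0],"turn":[0,0,0.32]},{"translation":[0.28,-0.9,0],"turn":[0,0,0.32]},{"translation":[0.28,-0.9,0],"turn":[0,0,0.32]},{"translation":[0.28,-0.9,0],"turn":[0,0,0.32]},{"translation":[0.28,-0.9,0],"turn":[0,0,0.32]},{"translation":[0.28,-0.9,0],"turn":[0,0,0.32]},{"translation":[0.28,-0.9,0],"turn":[0,0,0.32]},{"translation":[0.28,-0.9,0],"turn":[0,0,0.32]}]' 0
cat >> h.py <<'E'
def st():
    from scipy.spatial.transform import Rotation as Ro
    x=sense();w,a,b,c=x["tcp_rot"];M=Ro.from_quat([a,b,c,w]).as_matrix()
    print("t",x["t"],"p",np.round(x["eef_pos"],4),"ydir",M[:,1].round(3),"zdir",M[:,2].round(3),"F",np.round(x["force"],1),"q",np.round(x["joint_pos"],2))
E
python3 -c "from h import *;st()"
```

```text
t: 1.6
eef_pos: [0.3743, 0.0745, 0.3226]
tcp_rot: [0.0, -0.007, 1.0, 0.0]
force: [1.2, -0.0, -0.2]
grip_width: 0.006
gripper_force: 0.0
t 1.6 p [0.3743 0.0745 0.3226] ydir [-0.013  1.     0.001] zdir [ 0.     0.001 -1.   ] F [ 1.2 -0.  -0.2] q [-0.75 -0.16  0.42  2.08  0.07  1.21  1.22]
```

```bash
python3 -m jog '[{"translation":[0.26,-0.33,-0.05],"turn":[0,-0.94,0]},{"translation":[0.26,-0.33,-0.05],"turn":[0,-0.94,0]},{"translation":[0.26,-0.33,-0.05],"turn":[0,-0.94,0]},{"translation":[0.26,-0.33,-0.05],"turn":[0,-0.94,0]},{"translation":[0.26,-0.33,-0.05],"turn":[0,-0.94,0]},{"translation":[0.26,-0.33,-0.05],"turn":[0,-0.94,0]},{"translation":[0.26,-0.33,-0.05],"turn":[0,-0.94,0]},{"translation":[0.26,-0.33,-0.05],"turn":[0,-0.94,0]},{"translation":[0,0,0],"turn":[0,0,0]}]'
python3 -c "from h import *;st()"
```

```text
t: 2.72
eef_pos: [0.4992, -0.0833, 0.2986]
tcp_rot: [0.382, -0.004, 0.924, -0.003]
force: [0.7, 0.5, -0.3]
grip_width: 0.004
gripper_force: 0.0
t 2.725 p [ 0.4992 -0.0833  0.2986] ydir [-0.005  1.    -0.008] zdir [ 0.707 -0.002 -0.707] F [ 0.7  0.5 -0.3] q [-0.37 -0.27  0.48  2.44  0.14  0.16  1.59]
```

```bash
python3 -m jog '[{"translation":[0.24,-0.02,-0.4],"turn":[0,0,0]},{"translation":[0.24,-0.02,-0.4],"turn":[0,0,0]},{"translation":[0.24,-0.02,-0.4],"turn":[0,0,0]},{"translation":[0.24,-0.02,-0.4],"turn":[0,0,0]},{"translation":[0.24,-0.02,-0.4],"turn":[0,0,0]},{"translation":[0.24,-0.02,-0.4],"turn":[0,0,0]},{"translation":[0,0,0],"turn":[0,0,0]}]'
python3 - <<'E'
from h import *
st();a=snapshot("side")["color"];cv2.imwrite("pics/s1.png",cv2.resize(a[130:330,130:400],None,fx=2.8,fy=2.8,interpolation=cv2.INTER_CUBIC))
E
```

```text
t: 3.6
eef_pos: [0.5512, -0.0952, 0.2344]
tcp_rot: [0.377, -0.0, 0.926, -0.006]
force: [-0.1, 0.3, 1.1]
grip_width: 0.005
gripper_force: 0.0
t 3.6 p [ 0.5512 -0.0952  0.2344] ydir [ 0.004  1.    -0.011] zdir [ 0.698 -0.01  -0.716] F [-0.1  0.3  1.1] q [-1.33 -0.3   1.44  2.44  1.79  0.16  0.06]
```

View pics/s1.png

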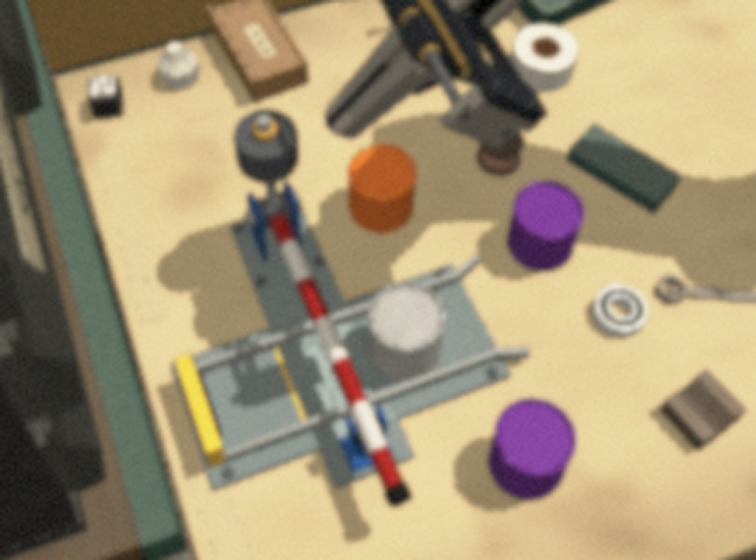

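The pose is at its joint limits with 45° of tilt: the fingers stop short, above and behind the counterweight at about (265,140) in the crop. The scene is undisturbed. I'll reduce the tilt to about 30°.

```bash
python3 -m jog '[{"translation":[0,0.1,0],"turn":[0,0.6,0]},{"translation":[0,0.05,0],"turn":[0,0.6,0]},{"translation":[0,0.05,0],"turn":[0,0.6,0]},{"translation":[0,0,0],"turn":[0,0.6,0]},{"translation":[0.1,0,-0.3],"turn":[0,0,0]},{"translation":[0.1,0,-0.3],"turn":[0,0,0]},{"translation":[0,0,0],"turn":[0,0,0]}]'
python3 -c "from h import *;st()"
```

```text
t: 4.53
eef_pos: [0.5472, -0.092, 0.2168]
tcp_rot: [0.296, 0.004, 0.955, -0.016]
force: [0.4, 0.9, -0.3]
grip_width: 0.006
gripper_force: 0.0
t 4.525 p [ 0.5472 -0.092   0.2168] ydir [ 0.017  0.999 -0.027] zdir [ 0.565 -0.032 -0.825] F [ 0.4  0.9 -0.3] q [-1.49 -0.31  1.54  2.35  0.97  0.31  0.84]
```

```bash
python3 -m jog '[{"translation":[-0.2,0.2,0.4],"turn":[0,0.8,0]},{"translation":[-0.2,0.2,0.4],"turn":[0,0.8,0]},{"translation":[0,0.1,0.4],"turn":[0,0.8,0]},{"translation":[0,0.1,0.4],"turn":[0,0.8,0]},{"translation":[0,0,0],"turn":[0,0.8,0]},{"translation":[0,0,0],"turn":[0,0.8,0]},{"translation":[0,0,0],"turn":[0,0.9,0]},{"translation":[0,0,0],"turn":[0,0,0]}]'
python3 -c "from h import *;st()"
```

```text
t: 5.52
eef_pos: [0.4993, -0.0589, 0.3217]
tcp_rot: [0.027, -0.001, 0.999, -0.02]
force: [-0.6, -0.0, -0.4]
grip_width: 0.004
gripper_force: 0.0
t 5.525 p [ 0.4993 -0.0589  0.3217] ydir [-0.001  0.999 -0.041] zdir [ 0.055 -0.041 -0.998] F [-0.6 -0.  -0.4] q [-1.69 -0.31  1.54  1.92  0.38  1.2   1.3 ]
```

```bash
python3 -m jog '[{"translation":[0.15,-0.05,0],"turn":[0.4,0.5,0]},{"translation":[0.15,-0.05,0],"turn":[0,0,-1]},{"translation":[0.15,-0.05,0],"turn":[0,0,-1]},{"translation":[0.15,-0.05,0],"turn":[0,0,-1]},{"translation":[0.15,-0.05,0],"turn":[0,0,-1]},{"translation":[0.15,-0.05,0],"turn":[0,0,-1]},{"translation":[0.15,-0.05,0],"turn":[0,0,-1]},{"translation":[0.15,-0.05,0],"turn":[0,0,-1]},{"translation":[0.15,-0.05,0],"turn":[0,0,-1]},{"translation":[0.1,-0.05,0],"turn":[0,0,-1]},{"translation":[0,0,0],"turn":[0,0,-1]},{"translation":[0,0,0],"turn":[0,0,-1]}]'
python3 -c "from h import *;st()"
```

```text
t: 7.02
eef_pos: [0.5057, -0.0799, 0.3525]
tcp_rot: [0.031, 0.546, 0.837, -0.009]
force: [1.1, 0.8, -0.6]
grip_width: 0.004
gripper_force: 0.0
t 7.025 p [ 0.5057 -0.0799  0.3525] ydir [0.914 0.404 0.019] zdir [ 0.042 -0.049 -0.998] F [ 1.1  0.8 -0.6] q [-1.67 -0.31  1.54  1.85  0.38  1.28  0.19]
```

```bash
python3 -m jog '[{"translation":[0.2,0.6,0],"turn":[0,0,0]},{"translation":[0.2,0.6,0],"turn":[0,0,0]},{"translation":[0.2,0.6,0],"turn":[0,0,0]},{"translation":[0.2,0.6,0],"turn":[0,0,0]},{"translation":[0.2,0.6,0],"turn":[0,0,0]},{"translation":[0,0,0],"turn":[0,0,0]}]'
cat > fit.py <<'E'
import numpy as np,itertools
from scipy.optimize import least_squares
from scipy.spatial.transform import Rotation as Ro
Q=np.array([[-1.291,.468,-.012,1.603,.006,1.071,-.056],[-.75,-.16,.42,2.08,.07,1.21,1.22],[-.37,-.27,.48,2.44,.14,.16,1.59],[-1.33,-.3,1.44,2.44,1.79,.16,.06],[-1.49,-.31,1.54,2.35,.97,.31,.84],[-1.69,-.31,1.54,1.92,.38,1.2,1.3],[-1.67,-.31,1.54,1.85,.38,1.28,.19]])
P=np.array([[.206,.616,.215],[.3743,.0745,.3226],[.4992,-.0833,.2986],[.5512,-.0952,.2344],[.5472,-.092,.2168],[.4993,-.0589,.3217],[.5057,-.0799,.3525]])
def fk(q,x,s):
    h,a,b,c,o=x
    r=lambda ax,t:Ro.from_euler(ax,t)
    R=r('z',s[0]*q[0]+o)*r('y',q[1]);p=np.array([0,0,h])+R.apply([0,0,a])
    R=R*r('z',s[1]*q[2])*r('y',q[3]);p=p+R.apply([0,0,b])
    R=R*r('z',s[2]*q[4])*r('y',q[5]);p=p+R.apply([0,0,c])
    return p
if __name__=="__main__":
    for s in itertools.product((1,-1),repeat=3):
        f=lambda x:np.concatenate([fk(q,x,s)-p for q,p in zip(Q,P)])
        best=min((least_squares(f,[.3,.4,.4,.3,o]) for o in(0,1.5,-1.5,3)),key=lambda r:r.cost);print(s,best.cost**.5,best.x.round(3))
E
python3 fit.py;python3 -c "from h import *;st()"
```

```text
t: 7.78
eef_pos: [0.5163, 0.0974, 0.3698]
tcp_rot: [0.047, 0.541, 0.84, 0.005]
force: [-0.1, -0.1, 0.0]
grip_width: 0.003
gripper_force: 0.0
(1, 1, 1) 0.5144929845762684 [ 1.442 -0.918  0.321  0.151  0.459]
(1, 1, -1) 0.5219285409359224 [ 1.373 -0.962  0.348  0.014  0.538]
(1, -1, 1) 0.6227031128821832 [0.056 0.744 0.313 0.42  2.477]
(1, -1, -1) 0.6844146261577501 [-0.136  0.655  0.391  0.022  2.868]
(-1, 1, 1) 0.7150510962121515 [-0.865  1.065 -0.119 -0.085  1.206]
(-1, 1, -1) 0.6838210472415048 [-0.681  0.738 -0.056 -0.294  1.223]
(-1, -1, 1) 0.14645826421095645 [ 0.183  0.575  0.517  0.254 -0.176]
(-1, -1, -1) 0.026467913808287703 [ 0.359  0.487  0.496  0.341 -0.049]
t 7.775 p [0.5163 0.0974 0.3698] ydir [0.908 0.414 0.059] zdir [ 0.085 -0.044 -0.995] F [-0.1 -0.1  0. ] q [-2.03 -0.31  1.54  1.81  0.4   1.3  -0.15]
```

```bash
cat > ik.py <<'E'
from fit import *
S=(-1,-1,-1)
def fkR(q,X):
    h,a,b,c,o,d,e=X[:7]; r=lambda ax,t:Ro.from_euler(ax,t)
    R=r('z',-q[0]+o)*r('y',q[1]);p=np.array([0,0,h])+R.apply([0,d,a])
    R=R*r('z',-q[2])*r('y',q[3]);p=p+R.apply([0,e,b])
    R=R*r('z',-q[4])*r('y',q[5]);p=p+R.apply([0,0,c])
    return p,R*r('z',-q[6])
f=lambda x:np.concatenate([fkR(q,x)[0]-p for q,p in zip(Q,P)])
X=least_squares(f,[.36,.49,.5,.34,0,0,0]).x
def jac(q):
    p,R=fkR(q,X);J=np.zeros((6,7))
    for i in range(7):
        d=np.array(q,float);d[i]+=1e-5;p2,R2=fkR(d,X);J[:3,i]=(p2-p)/1e-5;J[3:,i]=(R2*R.inv()).as_rotvec()/1e-5
    return J
E
python3 - <<'E'
from ik import *
print(X.round(3),np.abs(f(X)).max())
from cell import sense
q=sense()["joint_pos"];J=jac(q);p,R=fkR(q,X);print(p,R.as_matrix().round(2)[:,1:])
Pi=np.linalg.pinv(J);np.set_printoptions(precision=2,suppress=True);print(Pi)
u,s,v=np.linalg.svd(J);print("null",v[6],s)
# ideal vertical target, closing along x, reachable solution with q3~0
from scipy.spatial.transform import Rotation as Ro
E
```

```text
[ 0.311  0.521  0.473  0.334 -0.004 -0.027 -0.004] 0.0026918215345886065
[0.51555641 0.09555434 0.37030065] [[-0.41  0.08]
 [ 0.91 -0.04]
 [-0.07 -1.  ]]
[[-5.5  -3.25  1.46  1.08 -1.8   0.15]
 [-1.54  0.27  0.53 -0.4  -0.6  -0.27]
 [ 5.1   1.66 -1.65 -0.84  1.57 -0.35]
 [-2.01 -0.45 -1.62  0.13 -0.71  0.04]
 [ 1.6  -0.18 -0.78 -0.49  0.06  0.23]
 [ 0.56  0.03  1.93 -0.38  1.13  0.03]
 [-0.33 -1.5   0.71  0.32 -0.01  0.76]]
null [ 0.03  0.5   0.41  0.   -0.52 -0.22  0.52] [1.84 1.56 1.42 0.48 0.32 0.11]
```

```bash
cat > sim.py <<'E'
from ik import *
from cell import sense
np.set_printoptions(precision=2,suppress=True)
lo=np.array([-2.53,-.31,-1.57,.28,-1.29,.15,-2.92]);hi=np.array([2.53,2.02,1.55,2.44,4.43,1.84,2.92])
def run(q,wps,n=40):
    # wps: (x,y,z,yaw of closing line) tool vertical
    for w in wps:
        p,R=fkR(q,X)
        Rt=Ro.from_euler('z',w[3])*Ro.from_euler('x',np.pi)
        if (Rt.inv()*R).magnitude()>np.pi/2: Rt=Rt*Ro.from_euler('z',np.pi)
        rv=(Rt*R.inv()).as_rotvec()
        for i in range(n):
            pc,Rc=fkR(q,X);f=(i+1)/n
            e=np.r_[p+(np.array(w[:3])-p)*f-pc,((Ro.from_rotvec(rv*f)*R)*Rc.inv()).as_rotvec()]
            act=np.ones(7,bool)
            for _ in range(3):
                J=jac(q)*act;dq=J.T@np.linalg.solve(J@J.T+1e-5*np.eye(6),e)
                bad=act&((q+dq<lo+.005)|(q+dq>hi-.005))
                if not bad.any():break
                act&=~bad
            q=np.clip(q+dq,lo,hi)
        print(w,q,"err",fkR(q,X)[0]-w[:3])
    return q
E
python3 - <<'E'
from sim import *
q=np.array(sense()["joint_pos"])
y0=np.arctan2(-.908,.414)
print("A");run(q,[(.38,.1,.37,y0),(.38,.1,.45,y0),(.6,.1,.45,y0),(.6,-.08,.3,-1.57)])
print("B");run(q,[(.38,.1,.37,y0),(.3,.4,.35,y0+.6),(.35,.5,.3,y0+.9),(.55,.3,.3,y0+.4),(.62,-.05,.3,-1.57),(.59,-.09,.15,-1.57)])
print("C");run(q,[(.36,.1,.33,y0),(.45,.3,.3,y0),(.6,.2,.3,y0),(.62,-.05,.3,-1.57),(.59,-.09,.15,-1.57)])
E
```

```text
A
(0.38, 0.1, 0.37, np.float64(-1.1430077792884292)) [-1.34 -0.29  0.83  2.    0.22  1.35 -1.72] err [-0. -0.  0.]
(0.38, 0.1, 0.45, np.float64(-1.1430077792884292)) [-1.3  -0.3   0.75  1.85  0.21  1.52 -1.73] err [-0. -0.  0.]
(0.6, 0.1, 0.45, np.float64(-1.1430077792884292)) [-0.97  0.37  1.07  1.42 -0.32  1.54 -1.07] err [ 0. -0. -0.]
(0.6, -0.08, 0.3, -1.57) [-0.71  0.49  1.12  1.67 -0.46  1.28 -1.07] err [-0. -0. -0.]
B
(0.38, 0.1, 0.37, np.float64(-1.1430077792884292)) [-1.34 -0.29  0.83  2.    0.22  1.35 -1.72] err [-0. -0.  0.]
(0.3, 0.4, 0.35, np.float64(-0.5430077792884292)) [-1.62  0.08  0.68  1.82 -0.05  1.26 -1.47] err [-0.  0. -0.]
(0.35, 0.5, 0.3, np.float64(-0.2430077792884292)) [-1.49  0.36  0.62  1.64 -0.22  1.22 -1.06] err [-0. -0. -0.]
(0.55, 0.3, 0.3, np.float64(-0.7430077792884292)) [-1.13  0.43  0.8   1.61 -0.32  1.24 -1.01] err [-0. -0. -0.]
(0.62, -0.05, 0.3, -1.57) [-0.7   0.49  1.03  1.62 -0.44  1.28 -1.16] err [-0. -0. -0.]
(0.59, -0.09, 0.15, -1.57) [-0.57  0.6   0.92  1.84 -0.57  0.99 -0.97] err [-0. -0.  0.]
C
(0.36, 0.1, 0.33, np.float64(-1.1430077792884292)) [-1.33 -0.3   0.8   2.1   0.22  1.26 -1.75] err [ 0. -0.  0.]
(0.45, 0.3, 0.3, np.float64(-1.1430077792884292)) [-1.37  0.25  0.87  1.81 -0.2   1.18 -1.58] err [-0.  0. -0.]
(0.6, 0.2, 0.3, np.float64(-1.1430077792884292)) [-0.99  0.46  0.86  1.59 -0.36  1.26 -1.2 ] err [-0. -0. -0.]
(0.62, -0.05, 0.3, -1.57) [-0.67  0.48  0.99  1.62 -0.41  1.27 -1.17] err [-0. -0. -0.]
(0.59, -0.09, 0.15, -1.57) [-0.55  0.59  0.89  1.84 -0.54  0.98 -1.  ] err [-0. -0.  0.]
```

```bash
python3 -m jog '[{"translation":[-0.5,0,0],"turn":[0,0,0]},{"translation":[-0.5,0,0],"turn":[0,0,0]},{"translation":[-0.5,0,0],"turn":[0,0,0]},{"translation":[-0.5,0,0],"turn":[0,0,0]},{"translation":[-0.3,0,0.2],"turn":[0.4,0.8,0]},{"translation":[0,0,0.6],"turn":[0,0,0]},{"translation":[0,0,0.5],"turn":[0,0,0]},{"translation":[0.5,0,0],"turn":[0,0,0]},{"translation":[0.5,0,0],"turn":[0,0,0]},{"translation":[0.5,0,0],"turn":[0,0,0]},{"translation":[0,0,0],"turn":[0,0,0]}]'
python3 -c "from h import *;st()"
```

```text
t: 9.15
eef_pos: [0.47, 0.0933, 0.4468]
tcp_rot: [0.002, 0.545, 0.838, -0.003]
force: [0.4, -0.2, 0.2]
grip_width: 0.003
gripper_force: 0.0
t 9.15 p [0.47   0.0933 0.4468] ydir [ 0.914  0.405 -0.003] zdir [-0.001 -0.006 -1.   ] F [ 0.4 -0.2  0.2] q [-1.24 -0.05  0.96  1.7   0.05  1.47  0.13]
```

```bash
python3 -m jog '[{"translation":[0.32,-0.52,0],"turn":[0,0,-0.66]},{"translation":[0.32,-0.52,0],"turn":[0,0,-0.66]},{"translation":[0.32,-0.52,0],"turn":[0,0,-0.66]},{"translation":[0.32,-0.52,0],"turn":[0,0,-0.66]},{"translation":[0.32,-0.52,0],"turn":[0,0,-0.66]},{"translation":[0.32,-0.52,0],"turn":[0,0,-0.66]},{"translation":[0,0,-0.6],"turn":[0,0,0]},{"translation":[0,0,-0.7],"turn":[0,0,0]},{"translation":[0,0,-0.7],"turn":[0,0,0]},{"translation":[0,0,-0.7],"turn":[0,0,0]},{"translation":[0,0,-0.6],"turn":[0,0,0]},{"translation":[0,0,0],"turn":[0,0,0]}]'
python3 - <<'E'
from h import *
st();a=snapshot("side")["color"];cv2.imwrite("pics/s2.png",cv2.resize(a[100:330,130:400],None,fx=2.6,fy=2.6,interpolation=cv2.INTER_CUBIC))
E
```

```text
t: 10.65
eef_pos: [0.5819, -0.0922, 0.2473]
tcp_rot: [-0.002, 0.705, 0.709, -0.003]
force: [0.5, 0.1, 0.2]
grip_width: 0.003
gripper_force: 0.0
t 10.65 p [ 0.5819 -0.0922  0.2473] ydir [ 1.     0.005 -0.007] zdir [-0.007 -0.001 -1.   ] F [0.5 0.1 0.2] q [-0.67  0.5   1.06  1.77 -0.47  1.17  0.54]
```

View pics/s2.png

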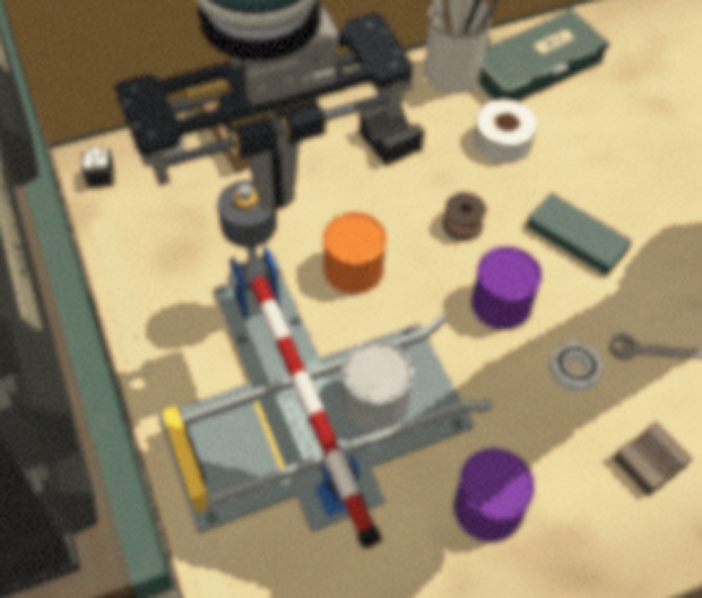

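The gripper is straight, with its shut fingers at (275,190) on the bar's side of the counterweight (245,210) and above it. Next I lower it and push towards -y.

```bash
python3 -m jog '[{"translation":[0.06,0,-0.56],"turn":[0,0,0]},{"translation":[0,0,-0.56],"turn":[0,0,0]},{"translation":[0,0,-0.56],"turn":[0,0,0]},{"translation":[0,0,0],"turn":[0,0,0]},{"translation":[0,-0.2,0],"turn":[0,0,0]},{"translation":[0,-0.2,0],"turn":[0,0,0]},{"translation":[0,-0.2,0],"turn":[0,0,0]},{"translation":[0,-0.2,0],"turn":[0,0,0]},{"translation":[0,-0.2,0],"turn":[0,0,0]},{"translation":[0,-0.2,0],"turn":[0,0,0]}]'
python3 -c "from h import *;st()"
```

```text
t: 11.95
eef_pos: [0.589, -0.1641, 0.1498]
tcp_rot: [0.001, 0.705, 0.709, -0.0]
force: [2.3, 5.1, 0.2]
grip_width: 0.003
gripper_force: 1.8
t 11.95 p [ 0.589  -0.1641  0.1498] ydir [1.    0.007 0.001] zdir [ 0.001 -0.001 -1.   ] F [2.3 5.1 0.2] q [-0.45  0.64  0.95  1.8  -0.6   1.02  0.74]
```

Contact at about 5 N, as expected. I keep pushing.

```bash
python3 -m jog '[{"translation":[0,-0.2,-0.05],"turn":[0,0,0]},{"translation":[0,-0.2,-0.05],"turn":[0,0,0]},{"translation":[0,-0.2,0],"turn":[0,0,0]},{"translation":[0,-0.2,0],"turn":[0,0,0]},{"translation":[0,-0.1,0],"turn":[0,0,0]},{"translation":[0,0,0],"turn":[0,0,0]},{"translation":[0,0,0],"turn":[0,0,0]},{"translation":[0,0,0],"turn":[0,0,0]},{"translation":[0,0,0],"turn":[0,0,0]}]'
python3 - <<'E'
from h import *
st();a=snapshot("side")["color"];cv2.imwrite("pics/s3.png",cv2.resize(a[60:330,110:400],None,fx=2.2,fy=2.2,interpolation=cv2.INTER_CUBIC))
E
```

```text
t: 13.08
eef_pos: [0.5878, -0.2181, 0.1427]
tcp_rot: [0.0, 0.705, 0.709, -0.002]
force: [-0.2, 0.4, -1.1]
grip_width: 0.003
gripper_force: 0.0
t 13.075 p [ 0.5878 -0.2181  0.1427] ydir [ 1.     0.007 -0.002] zdir [-0.002 -0.003 -1.   ] F [-0.2  0.4 -1.1] q [-0.34  0.67  0.93  1.77 -0.61  1.03  0.82]
```

View pics/s3.png

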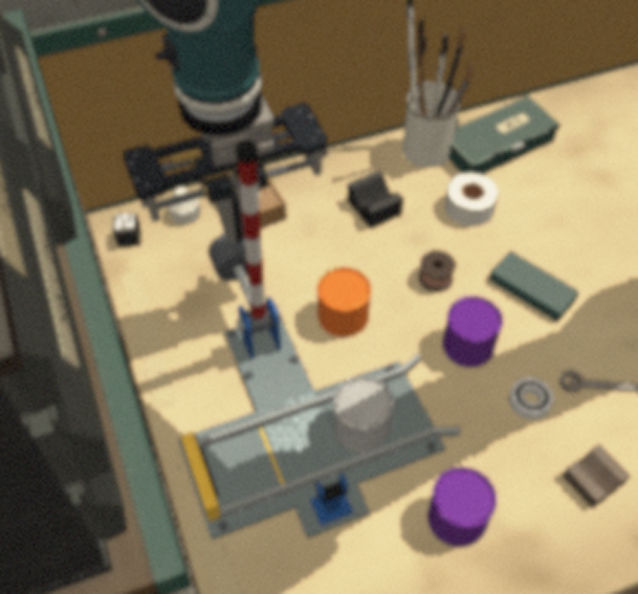

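The barrier is raised, with the bar upright from (258,320) to (248,150). The tin is still in place at (362,410). I retreat and line up behind the tin.

```bash
python3 -m jog '[{"translation":[-0.3,0,0.6],"turn":[0,0,0]},{"translation":[-0.62,0,0.5],"turn":[0,0,0]},{"translation":[-0.6,0,0],"turn":[0,0,0]},{"translation":[-0.6,0,0],"turn":[0,0,0]},{"translation":[-0.35,0,0],"turn":[0,0,0]},{"translation":[0,0.65,0],"turn":[0,-0.3,0]},{"translation":[0,0.65,0],"turn":[0,-0.3,0]},{"translation":[0,0.65,0],"turn":[0,-0.3,0]},{"translation":[0,0.65,0],"turn":[0,-0.3,0]},{"translation":[0,0.65,0],"turn":[0,-0.3,0]},{"translation":[0,0,0],"turn":[0,0,0]}]'
python3 - <<'E'
from h import *
st();t=snapshot("top");import pickle;t0=pickle.load(open("top.pkl","rb"));k=.64
for p in((345,290),):print(ray(t0,p[0]*k,p[1]*k,.068))
print(ray(t0,365*k,203*k,0))
for v in(-.0215,):
  pass
cv2.imwrite("pics/t4.png",cv2.resize(t["color"][100:280,120:350],None,fx=3,fy=3,interpolation=cv2.INTER_CUBIC))
E
```

```text
t: 14.5
eef_pos: [0.4386, -0.0247, 0.2085]
tcp_rot: [0.053, 0.701, 0.709, 0.053]
force: [0.1, -0.6, 0.4]
grip_width: 0.002
gripper_force: 0.0
t 14.5 p [ 0.4386 -0.0247  0.2085] ydir [0.989 0.012 0.149] zdir [ 0.149  0.002 -0.989] F [ 0.1 -0.6  0.4] q [-1.35 -0.1   1.33  2.26  0.14  0.76 -0.09]
[ 0.5256409  -0.02198911  0.068     ]
[ 0.73490318 -0.01566949  0.        ]
```

View pics/t4.png

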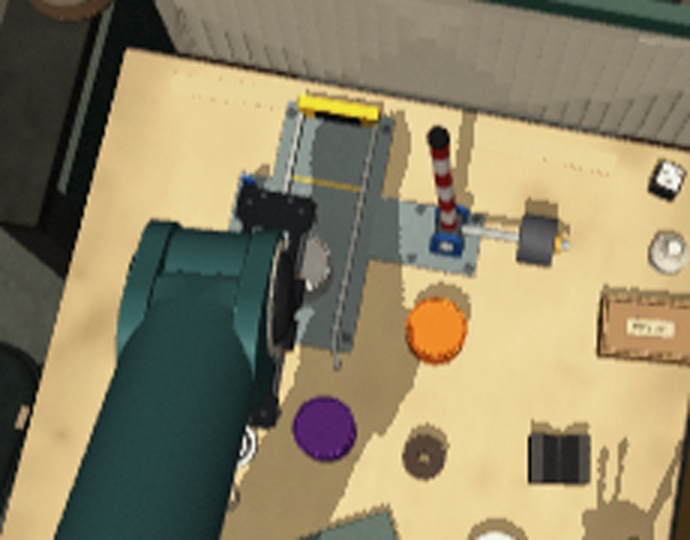

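The top view shows the bar raised at (445,180), the tin at (315,262) and the gripper just behind it. Before descending I check that the joints stay clear of their limits.

```bash
python3 - <<'E'
from sim import *
q=np.array(sense()["joint_pos"])
print("A");run(q,[(.464,-.022,.2085,-1.565),(.464,-.022,.03,-1.565),(.53,-.021,.03,-1.565),(.61,-.0205,.03,-1.565)])
E
```

```text
A
(0.464, -0.022, 0.2085, -1.565) [-1.16  0.45  1.44  2.1  -0.53  1.04 -1.01] err [ 0.  0. -0.]
(0.464, -0.022, 0.03, -1.565) [-0.79  0.69  0.98  2.21 -0.91  0.73 -0.73] err [-0. -0. -0.]
(0.53, -0.021, 0.03, -1.565) [-0.75  0.77  0.97  2.06 -0.9   0.82 -0.79] err [-0.  0. -0.]
(0.61, -0.0205, 0.03, -1.565) [-0.68  0.86  0.95  1.86 -0.89  0.92 -0.86] err [-0.  0. -0.]
```

```bash
python3 -m jog '[{"translation":[0.2,0.05,0],"turn":[0,0.5,0]},{"translation":[0.2,0,0],"turn":[0,0.5,0]},{"translation":[0,0,0],"turn":[0,0.43,0]},{"translation":[0,0,-0.5],"turn":[0,0,0]},{"translation":[0,0,-0.5],"turn":[0,0,0]},{"translation":[0,0,-0.5],"turn":[0,0,0]},{"translation":[0,0,0],"turn":[0,0,0]}]'
python3 -c "from h import *;st()"
```

```text
t: 15.42
eef_pos: [0.4601, -0.0284, 0.1186]
tcp_rot: [0.005, 0.706, 0.708, -0.002]
force: [-0.2, -0.3, 0.5]
grip_width: 0.007
gripper_force: 0.0
t 15.425 p [ 0.4601 -0.0284  0.1186] ydir [1.    0.002 0.003] zdir [ 0.003 -0.01  -1.   ] F [-0.2 -0.3  0.5] q [-0.82  0.42  0.98  2.18 -0.49  0.78  0.48]
```

```bash
python3 -m jog '[{"translation":[0.03,0.1,-0.35],"turn":[0.1,0,0]},{"translation":[0,0,-0.35],"turn":[0,0,0]},{"translation":[0,0,-0.4],"turn":[0,0,0]},{"translation":[0,0,-0.35],"turn":[0,0,0]},{"translation":[0,0,0],"turn":[0,0,0]},{"translation":[0.2,0,0],"turn":[0,0,0]},{"translation":[0.2,0,0],"turn":[0,0,0]},{"translation":[0.2,0,0],"turn":[0,0,0]}]'
python3 -c "from h import *;st()"
```

```text
t: 16.42
eef_pos: [0.5005, -0.0198, 0.034]
tcp_rot: [0.002, 0.705, 0.709, 0.004]
force: [-1.9, -1.1, 2.1]
grip_width: 0.004
gripper_force: 1.1
t 16.425 p [ 0.5005 -0.0198  0.034 ] ydir [1.    0.006 0.009] zdir [ 0.009  0.004 -1.   ] F [-1.9 -1.1  2.1] q [-0.63  0.61  0.77  2.13 -0.71  0.67  0.64]
```

```bash
python3 -m jog '[{"translation":[0.2,0,0],"turn":[0,0,0]},{"translation":[0.2,0,0],"turn":[0,0,0]},{"translation":[0.2,0,0],"turn":[0,0,0]},{"translation":[0.2,0,0],"turn":[0,0,0]},{"translation":[0.2,0,0],"turn":[0,0,0]},{"translation":[0.2,0,0],"turn":[0,0,0]},{"translation":[0.15,0,0],"turn":[0,0,0]},{"translation":[0.1,0,0],"turn":[0,0,0]},{"translation":[0,0,0],"turn":[0,0,0]}]'
python3 -c "from h import *;st()"
```

```text
t: 17.55
eef_pos: [0.5869, -0.02, 0.0333]
tcp_rot: [0.002, 0.705, 0.709, 0.004]
force: [-0.3, -1.1, 0.2]
grip_width: 0.007
gripper_force: 0.0
t 17.55 p [ 0.5869 -0.02    0.0333] ydir [1.    0.005 0.009] zdir [ 0.009  0.003 -1.   ] F [-0.3 -1.1  0.2] q [-0.58  0.72  0.76  1.92 -0.71  0.78  0.59]
```

```bash
python3 -m jog '[{"translation":[0.1,0,0],"turn":[0,0,0]},{"translation":[0.1,0,0],"turn":[0,0,0]},{"translation":[0.07,0,0],"turn":[0,0,0]},{"translation":[0.05,0,0],"turn":[0,0,0]},{"translation":[0.05,0,0],"turn":[0,0,0]},{"translation":[0.03,0,0],"turn":[0,0,0]}]'
python3 - <<'E'
from h import *
st();a=snapshot("side");cv2.imwrite("pics/s5.png",cv2.resize(a["color"][100:330,130:400],None,fx=2.6,fy=2.6,interpolation=cv2.INTER_CUBIC))
E
```

```text
t: 18.3
eef_pos: [0.6103, -0.0199, 0.0333]
tcp_rot: [0.001, 0.705, 0.709, 0.004]
force: [-1.8, 0.6, 2.3]
grip_width: 0.0
gripper_force: 1.1
t 18.3 p [ 0.6103 -0.0199  0.0333] ydir [1.    0.005 0.008] zdir [ 0.008  0.004 -1.   ] F [-1.8  0.6  2.3] q [-0.56  0.76  0.76  1.86 -0.71  0.81  0.57]
```

View pics/s5.png

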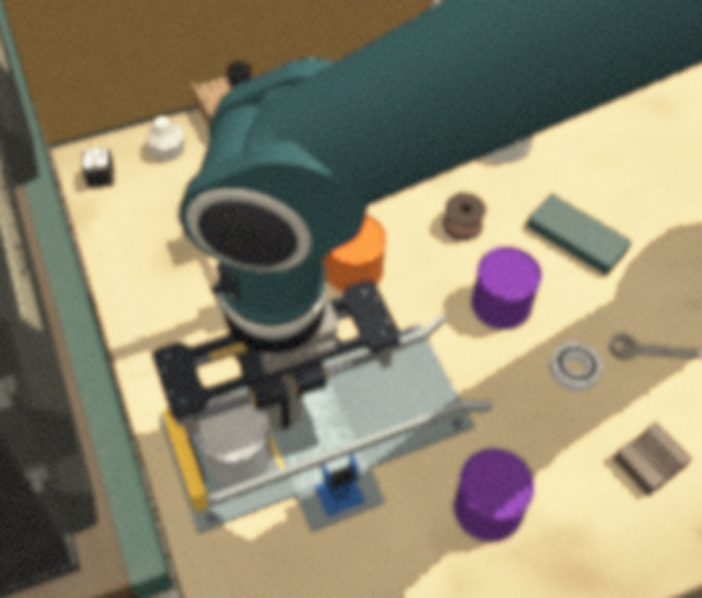

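The tin is close to the yellow stop, at (232,435) in the crop, and the bar's cap still shows raised at (238,72). I nudge until the force rises.

```bash
python3 -m jog '[{"translation":[0.04,0,0],"turn":[0,0,0]},{"translation":[0.04,0,0],"turn":[0,0,0]},{"translation":[0,0,0],"turn":[0,0,0]}]'; python3 -m jog '[{"translation":[0.04,0,0],"turn":[0,0,0]},{"translation":[0.03,0,0],"turn":[0,0,0]},{"translation":[0,0,0],"turn":[0,0,0]}]'
```

```text
t: 18.73
eef_pos: [0.6145, -0.0199, 0.0332]
tcp_rot: [0.001, 0.705, 0.709, 0.004]
force: [-4.4, 0.2, 3.8]
grip_width: 0.001
gripper_force: 2.4
t: 19.1
eef_pos: [0.6146, -0.0199, 0.0332]
tcp_rot: [-0.003, 0.705, 0.709, 0.002]
force: [-16.3, 0.0, 13.8]
grip_width: 0.004
gripper_force: 8.8
```

The force rises to 16 N with no further travel, so the tin is home. I back off.

```bash
python3 -m jog '[{"translation":[-0.05,0,0],"turn":[0,0,0]},{"translation":[-0.05,0,0],"turn":[0,0,0]},{"translation":[-0.1,0,0],"turn":[0,0,0]},{"translation":[-0.3,0,0],"turn":[0,0,0]},{"translation":[-0.5,0,0],"turn":[0,0,0]},{"translation":[-0.5,0,0],"turn":[0,0,0]},{"translation":[0,0,0],"turn":[0,0,0]}]'
python3 - <<'E'
from h import *
st();a=snapshot("side");cv2.imwrite("pics/s6.png",cv2.resize(a["color"][60:330,110:400],None,fx=2.2,fy=2.2,interpolation=cv2.INTER_CUBIC))
E
```

```text
t: 19.98
eef_pos: [0.5277, -0.0198, 0.0334]
tcp_rot: [0.001, 0.706, 0.709, 0.004]
force: [2.0, 0.5, -0.6]
grip_width: 0.003
gripper_force: 0.0
t 19.975 p [ 0.5277 -0.0198  0.0334] ydir [1.    0.004 0.007] zdir [ 0.007  0.004 -1.   ] F [ 2.   0.5 -0.6] q [-0.62  0.65  0.77  2.06 -0.71  0.7   0.62]
```

View pics/s6.png

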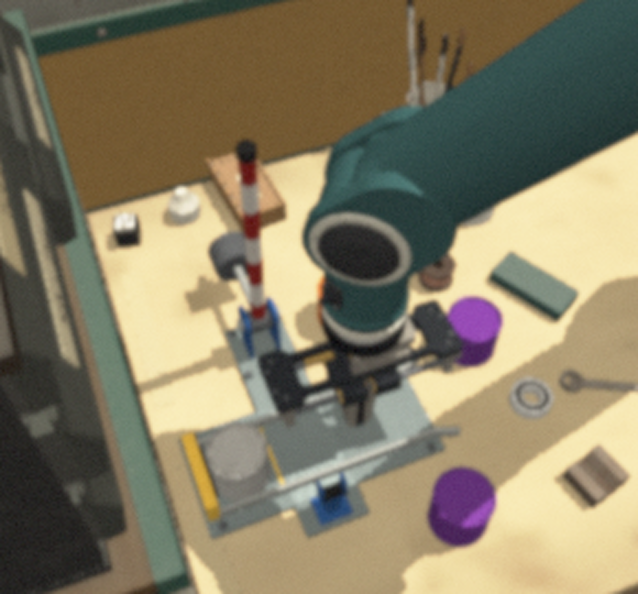

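The tin stands upright against the yellow stop, its top at (237,452), and the bar is upright from (258,315) to (247,150). The fingers are clear of both, so I hand in.

```bash
python3 -c "from cell import close_job;print(close_job())"
```

```text
the job is handed in; nothing more can be done
None
```

I handed the job in at about 20 s: the barrier stands raised on its own, the grey tin is upright against the yellow end stop, and I saw no other item moved; the judge's verdict was not shown.

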